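Set the blank speed selector of a tube mixer by counting clicks, then start it

ROBOT

A 6-joint arm with a two-finger parallel gripper is mounted at the origin on the work surface. World frame = base frame: x ahead of the robot, y to its left, z up, the work surface at z = 0. Lengths are in m, angles in rad, forces in N, time in s.
With the tool pointing down it reaches from about 0.3 to 0.875 m from the base axis. Payload 6.4 kg.
Tool frame: the origin (TCP) lies at the very end of the fingers, on their centre line; the grasp point (between the pads) lies 19 mm behind it; z points along the fingers, y is the direction in which the jaws open and shut (so a half turn about z gives the same grasp; the last joint's range is limited). The gripper opens to 85 mm and grips with 20 to 120 N. Pads are 22 mm wide; open, the fingers measure 114 mm over their backs; the gripper's body (76 mm by 85 mm) begins 54 mm behind the grasp point. The pads swing forward as they close: fully open they stand 13 mm farther back than shut.
Start: joints at [0.913, 0.181, 1.607, -0, 1.354, -0.206], TCP at [0.251, 0.517, 0.197] pointing down, gripper open.
Joint ranges: [-2.99, 2.99], [-0.89, 2.07], [0.3, 2.58], [-1.14, 4.28], [0, 2.63], [-3.12, 3.12]. Speed limits (rad/s): [2.57, 2.57, 3.01, 3.14, 3.14, 3.14].

INTERFACE

Orientations are given as a unit quaternion [w, x, y, z].
In Python, from workcell import r, eyes gives the robot as it stands. The module is installed in compiled form; this text tells all that it offers.
- The arm moves only by the tool drive_tool, never from a script. Its argument "increments" is a list of rows, each a list of 5 numbers: the finger opening in m, from 0 to 0.0854, then the shift along the tool's x, y, z in m, then the turn about the tool's z in degrees. A call has exactly 5 rows; each row is the pose to reach, as a shift and turn from the pose commanded when the call began, along the tool's axes at that moment; what a row does not reach only later rows make up. A row lasts 1/10 s, in which the tool goes at most 50 mm and 8.59 degrees, less where a joint would pass 70% of its speed; a pose out of reach is approached as far as the arm can. A call with a gripper value outside its range is refused whole. The fingers move at their own pace and stop on an object; "newtons" is the grip in N (left out, the last holds). Time passes only in rows, so rows that repeat a pose let the fingers close, or fill a call up. It gives the time, the measured TCP pose, the force and the opening at its end, in the units of the state.
- r.state(): the state, without advancing time (a new reading comes with each control period).
- eyes.camera(name): name is "side" or "top" or "wrist"; returns the picture (480x640x3 uint8, red, green, blue); there is no depth.
- eyes.camera_params(name): a dict with "camera_matrix" (3x3 intrinsics, pixels), "extrinsics" (4x4, takes a point from camera to world coordinates). Camera axes: x right, y up, looking along -z (the intrinsics and any distortion apply to the point x, -y, -z); pixel columns grow to the right and rows downward; lengths in m; the calibration is good to about 2 mm. The wrist camera is an equidistant fisheye: a pixel r from the principal point sees the ray r / f radians off the axis. A picture is of the moment at which its call begins: read the wrist's pose just before it. camera_params takes no time and is no camera call; for the wrist camera it gives the pose at the moment of the call.
- r.hand_in(): hands the job in, once; it reports no verdict.
The state is a dict: "t": time; "joint_pos": joint angles; "joint_vel": joint speeds; "effort": joint torques, N m; "tool_pos": TCP position; "orientation": TCP orientation; "ft_force": force on the tool from outside, world axes, zero at the start; "torque": the same for the moment, N m; "width": opening from 0.0 (shut) to 1.0 (fully open).
Only numpy, scipy, OpenCV 4.12 (cv2) and the standard library are available. Lean on these libraries where they do the work, as an engineer would, in place of code of your own. Each camera call takes 0.05 s, during which the arm holds its last target.

TASK

The tube mixer's speed knob has lost its markings: turn it gently anticlockwise (seen from above) to its end stop, then clockwise by exactly four clicks, so that it rests in the fourth click position. Only when it is set there, press the green start button fully down and let it go; do not force the knob against its stop, and leave the rack, the jar and the slide box where they are.

Things in the scene. Friction and masses are not known exactly. Their poses are not given: they have to be found in the camera images.
- mixer: tube roller mixer, a white box 250 x 250 mm, its grey control deck 50 mm above the bench; fixed. Origin: centre of its underside; x points from the control deck (near the robot) to the rollers, y to the left, z up. The knob axis is at x -70, y +50 mm. Rollers and tubes, up to 86 mm high, lie more than 75 mm beyond the knob axis in x
- knob_axis (a point): on the vertical axis of the black round rubber-coated speed knob, at the height to grip it, 80 mm above the bench. The point is fixed to the mixer and does not turn with the knob. The knob is a plain ribbed cylinder 38 to 40 mm across, 53 to 94 mm above the bench, on a flange 46 mm across. No mark; its angle is not measured. A grip of 20 to 30 N turns it; a lighter one may slip
- knob_top (a point): centre of the knob's top face, 94 mm above the bench (belongs to the mixer). The knob has 8 click positions, evenly spaced, somewhere between 20 and 40 degrees apart, and starts at least two clicks from the anticlockwise stop. A twist of about 0.2 N m takes it to the next click: the resistance fades to nothing half-way, then the knob pulls itself on into the next position, where it is suddenly stiff again
- knob_foot (a point): centre of the knob's foot on the deck, 51 mm above the bench (belongs to the mixer). The position at the anticlockwise stop counts zero. At the stop the resistance climbs well past that of a click (about 3 N m per rad, springy): 0.3 to 0.4 N m there is ample, over 0.55 N m strains it. Let go, the knob springs back into the nearest click position
- start_top (a point): centre of the top of the green round start button, 28 mm across, on the mixer's deck 120 mm to the right (mixer -y) of the knob; vertical travel 6 mm, fully down takes 5 N; it springs back
- start (a joint): travel of the start button, m: 0 up, 0.006 fully down
- rack: white tube rack 70 x 150 mm with capped tubes, 96 mm high, loose on the bench beside the mixer. Origin: centre of its underside
- jar: white jar 64 mm across, 90 mm high, loose on the bench beside the mixer. Origin: centre of its underside
- slide_box: blue slide box 85 x 100 x 36 mm, loose on the bench beside the mixer. Origin: centre of its underside

How it is judged:
By the outcome, as a careful person would: the job done as asked, in the order asked, and still so for the second after the job is handed in, with the robot touching nothing.
It also fails if it takes over 72 s, if anything falls off the work surface, if the arm or the gripper's body presses on something with over 40 N, if the wrist force passes 120 N, or if a joint passes its speed limit or range.

## Working session

There is one attempt and no reset: what is moved stays moved. The work goes in short steps, Python scripts to look and compute and a tool call to move; the robot and the scene stay as the last step left them, time stands still between calls to the robot, and variables do not carry over. Pictures are saved under pics/ and viewed, and the job is handed in when it is done.

Besides the shell and the picture viewer there is one more tool, called after ">>>" as name([rows], argument=value, ...), one row to a line, values as JSON. drive_tool: Moves the arm, as the interface text tells. Its arguments: {"type":"object","properties":{"increments":{"type":"array"},"newtons":{"type":"number"}},"required":["increments"]}

```bash
mkdir -p pics
python3 - <<'E'
from workcell import r, eyes
import cv2
s=r.state(); print(s)
for n in ("top","side","wrist"):
    p=eyes.camera_params(n); print(n,p)
    cv2.imwrite(f"pics/{n}0.png",eyes.camera(n)[:,:,::-1])
E
```

```text
{'t': 0.0, 'joint_pos': array([ 9.12683060e-01,  1.81569818e-01,  1.60798257e+00, -3.34407921e-05,
        1.35379515e+00, -2.06285859e-01]), 'joint_vel': array([-1.60181206e-03, -5.35749530e-04, -4.29863287e-04, -3.60753877e-04,
        4.72280839e-05,  1.76337665e-03]), 'effort': array([ 9.24224005e-04, -4.44876552e+01, -3.51335442e+01, -3.32701939e-04,
        9.16437042e-03, -2.29703403e-06]), 'tool_pos': array([0.25066276, 0.51681928, 0.19648031]), 'orientation': array([-3.52709259e-04,  2.23993333e-01,  9.74590281e-01, -8.03595992e-04]), 'ft_force': array([ 0.6600246 ,  0.14349276, -0.20753483]), 'torque': array([-0.01106427, -0.00891657,  0.00082734]), 'width': 1.0001909583339694}
top {'camera_matrix': array([[471.11271108,   0.        , 323.92275117],
       [  0.        , 471.11271108, 239.02354142],
       [  0.        ,   0.        ,   1.        ]]), 'extrinsics': array([[-0.01228734,  0.99926882, -0.03620569,  0.58511849],
       [-0.99985103, -0.01183944,  0.01255967,  0.01225788],
       [ 0.01212183,  0.03635462,  0.99926543,  0.98270577],
       [ 0.        ,  0.     
[... 210 characters left out ...]
, 'extrinsics': array([[-0.98564305,  0.13146445, -0.10594754,  0.54962816],
       [-0.16816081, -0.70801586,  0.68588299,  0.63495891],
       [ 0.01515669,  0.69385203,  0.71995808,  0.72372421],
       [ 0.        ,  0.        ,  0.        ,  1.        ]])}
wrist {'camera_matrix': array([[371.64829954,   0.        , 319.34186102],
       [  0.        , 371.64829954, 234.43905888],
       [  0.        ,   0.        ,   1.        ]]), 'extrinsics': array([[ 0.43664139, -0.86604898, -0.24352303,  0.18915061],
       [ 0.89963258,  0.4196314 ,  0.12070923,  0.54746812],
       [-0.0023502 , -0.2717879 ,  0.96235431,  0.37331781],
       [ 0.        ,  0.        ,  0.        ,  1.        ]])}
```

View pics/top0.png

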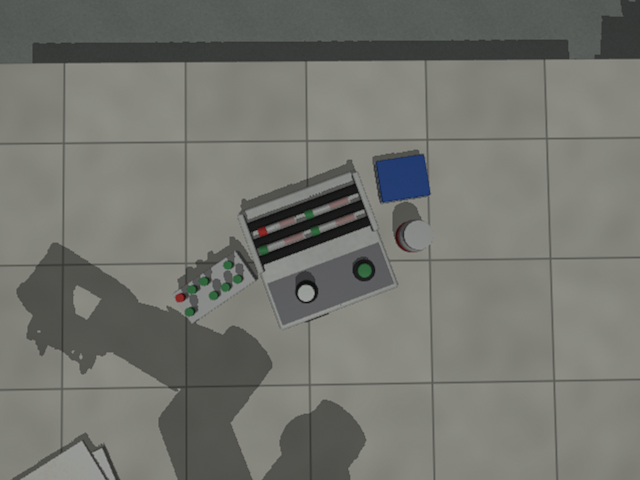

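View pics/side0.png

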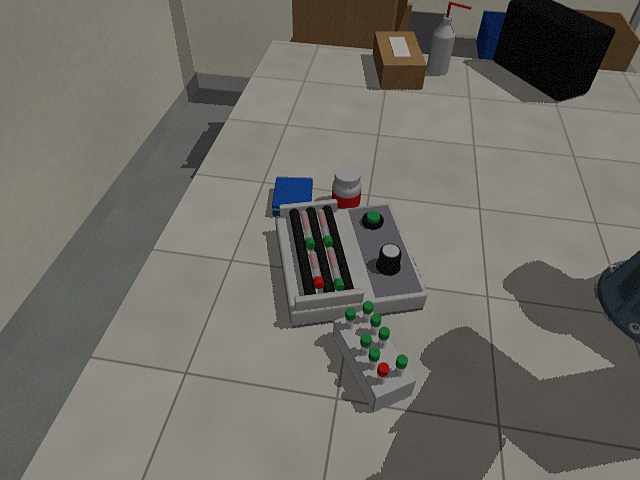

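The top view shows the knob's white top at about (306,292), the green button at (364,270), the rack on the left at (215,285), the jar at (413,236) and the slide box at (402,178). In the side view the knob top is near (391,252) and the button near (374,216).

```bash
cat > h.py <<'E'
import numpy as np, cv2
from workcell import r, eyes
def ray(n,uv,p=None):
    p=p or eyes.camera_params(n); K=p["camera_matrix"];E=p["extrinsics"]
    x=(uv[0]-K[0,2])/K[0,0]; y=(uv[1]-K[1,2])/K[1,1]
    if n=="wrist":
        th=np.hypot(x,y); s=np.sin(th)/th if th>1e-9 else 1; d=np.array([x*s,-y*s,-np.cos(th)])
    else: d=np.array([x,-y,-1.])
    d=E[:3,:3]@d; return E[:3,3],d/np.linalg.norm(d)
def plane(n,uv,z,p=None):
    o,d=ray(n,uv,p); return o+d*(z-o[2])/d[2]
def two(n1,a,n2,b):
    o1,d1=ray(n1,a);o2,d2=ray(n2,b)
    s=np.linalg.lstsq(np.c_[d1,-d2],o2-o1,rcond=None)[0]
    p,q=o1+s[0]*d1,o2+s[1]*d2; return (p+q)/2,np.linalg.norm(p-q)
def blob(mask,near,rad=25):
    m=np.zeros_like(mask);cv2.circle(m,near,rad,255,-1);m&=mask
    n,l,st,c=cv2.connectedComponentsWithStats(m)
    i=1+np.argmax(st[1:,4]); return c[i],st[i]
E
python3 - <<'E'
from h import *
T=cv2.imread("pics/top0.png");S=cv2.imread("pics/side0.png")
res={}
for n,I,k,b in(("top",T,(306,292),(364,270)),("side",S,(391,252),(374,216))):
    h=cv2.cvtColor(I,cv2.COLOR_BGR2HSV)
    w=cv2.inRange(h,(0,0,150),(180,50,255)); g=cv2.inRange(h,(45,100,40),(85,255,255))
    res[n]=(blob(w,k,14),blob(g,b,18)); print(n,res[n])
kt=two("top",res["top"][0][0],"side",res["side"][0][0]);bt=two("top",res["top"][1][0],"side",res["side"][1][0])
print("knob",kt,plane("top",res["top"][0][0],.094),plane("side",res["side"][0][0],.094))
print("btn",bt)
for z in(.055,.06,.065,.07):print(z,plane("top",res["top"][1][0],z),plane("side",res["side"][1][0],z))
# grey deck outline
h=cv2.cvtColor(T,cv2.COLOR_BGR2HSV); print(h[300,340],h[265,395-10],T[300,340],T[250,345])
for n,I,bx in(("top",T,(220,140,450,350)),("side",S,(260,150,440,410))):
    c=I[bx[1]:bx[3],bx[0]:bx[2]]; cv2.imwrite(f"pics/{n}0c.png",cv2.resize(c,None,fx=3 if n=="top" else 2.3,fy=2.8 if n=="top" else 2.3,interpolation=cv2.INTER_CUBIC)[:600,:800])
E
```

```text
top ((array([305.59550562, 292.74719101]), array([299, 286,  15,  15, 178], dtype=int32)), (array([364.12716763, 270.06358382]), array([357, 263,  15,  15, 173], dtype=int32)))
side ((array([396.2, 253.1]), array([393, 250,   6,   6,  10], dtype=int32)), (array([372.96350365, 216.61313869]), array([367, 211,  13,  12, 137], dtype=int32)))
knob (array([0.51100165, 0.03694033, 0.0865573 ]), np.float64(0.010251112234671582)) [0.51671504 0.03676804 0.094     ] [0.50637557 0.04351847 0.094     ]
btn (array([ 0.5569919 , -0.07691329,  0.06382245]), np.float64(9.68100819423646e-05))
0.055 [ 0.55667301 -0.07777169  0.055     ] [ 0.55713931 -0.08642662  0.055     ]
0.06 [ 0.55682632 -0.07728646  0.06      ] [ 0.55708315 -0.08103287  0.06      ]
0.065 [ 0.55697963 -0.07680124  0.065     ] [ 0.55702699 -0.07563913  0.065     ]
0.07 [ 0.55713294 -0.07631601  0.07      ] [ 0.55697083 -0.07024539  0.07      ]
[105   5  96] [120   6  92] [96 95 94] [136 140 137]
```

View pics/top0c.png

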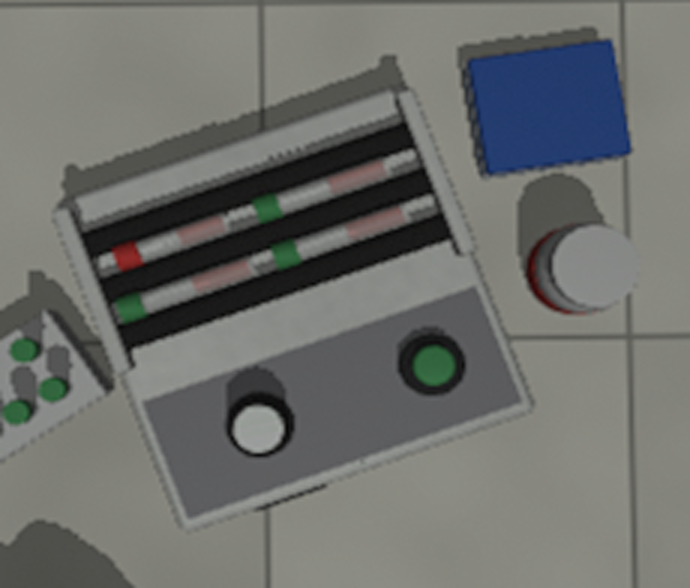

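View pics/wrist0.png

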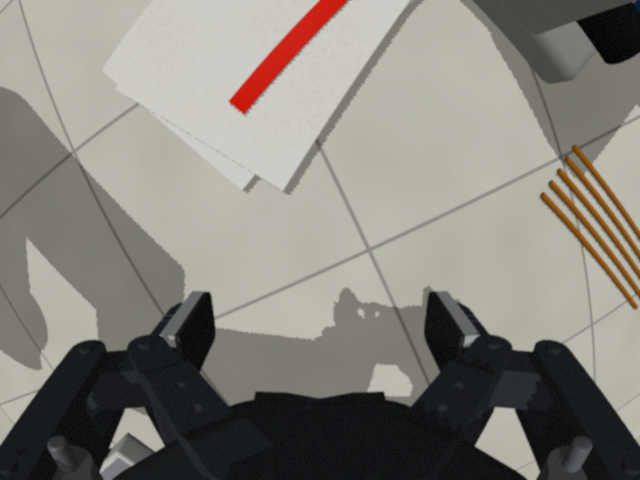

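```bash
cat >> h.py <<'E'
def axes():
    from scipy.spatial.transform import Rotation as R
    s=r.state(); q=s["orientation"]; return s,R.from_quat([q[1],q[2],q[3],q[0]]).as_matrix()
def inc(target):
    s,M=axes(); d=M.T@(np.array(target)-s["tool_pos"])
    print("t",s["t"],"pos",s["tool_pos"].round(4),"yawx",np.degrees(np.arctan2(M[1,0],M[0,0])).round(2),"z",M[:,2].round(4),"j6",s["joint_pos"][5].round(3)); print("inc mm",(d*1000).round(1))
E
python3 - <<'E'
from h import *
T=cv2.imread("pics/top0.png");S=cv2.imread("pics/side0.png")
kt,_=blob(cv2.inRange(cv2.cvtColor(T,cv2.COLOR_BGR2HSV),(0,0,130),(180,60,255)),(306,292),12)
for v in(100,120,135):
    ks,st=blob(cv2.inRange(cv2.cvtColor(S,cv2.COLOR_BGR2HSV),(0,0,v),(180,60,255)),(391,250),8)
    print(v,ks,st,two("top",kt,"side",ks),plane("side",ks,.094))
inc([.516,.038,.2])
E
```

```text
100 [390.81595092 250.15337423] [383 244  16  13 163] (array([0.51645997, 0.03688536, 0.09276391]), np.float64(0.0001879575907725004)) [0.51643108 0.03804792 0.094     ]
120 [390.69677419 250.06451613] [383 244  16  13 155] (array([0.51658712, 0.0368824 , 0.09296262]), np.float64(3.5129857208880743e-05)) [0.51665901 0.03786773 0.094     ]
135 [390.76223776 250.13286713] [383 245  16  11 143] (array([0.51651237, 0.03688536, 0.09280375]), np.float64(8.954791947271696e-05)) [0.51653044 0.03801499 0.094     ]
t 0.15 pos [0.2507 0.5169 0.1967] yawx 154.11 z [-8.0e-04 -1.1e-03 -1.0e+00] j6 -0.206
inc mm [-447.7 -315.1   -3. ]
```

>>> drive_tool([
  [0.06, -0.033, -0.023, 0, 8.5],
  [0.06, -0.066, -0.046, 0, 17],
  [0.06, -0.1, -0.07, 0, 25.5],
  [0.06, -0.135, -0.095, 0, 34],
  [0.06, -0.17, -0.12, 0, 42.5],
])

```text
t: 0.65
tool_pos: [0.3518, 0.3336, 0.1972]
orientation: [-0.0, 0.564, 0.826, -0.0]
ft_force: [1.3, -0.1, 0.2]
width: 0.697
```

```bash
python3 -c "
from h import *
inc([.5165,.037,.2])"
```

```text
t 0.65 pos [0.3518 0.3336 0.1972] yawx 111.29 z [-2.e-04 -1.e-04 -1.e+00] j6 0.142
inc mm [-336.2   45.7   -2.8]
```

>>> drive_tool([
  [0.06, -0.04, 0.005, 0, 8.5],
  [0.06, -0.08, 0.01, 0, 17],
  [0.06, -0.12, 0.016, 0, 25.5],
  [0.06, -0.16, 0.022, 0, 34],
  [0.06, -0.2, 0.027, 0, 42.5],
])

```text
t: 1.15
tool_pos: [0.4508, 0.1576, 0.1973]
orientation: [-0.0, 0.825, 0.565, 0.0]
ft_force: [-0.1, 0.2, 0.0]
width: 0.701
```

```bash
python3 -c "
from h import *
inc([.5165,.037,.2])"
```

```text
t 1.15 pos [0.4508 0.1576 0.1973] yawx 68.76 z [ 1.e-04  1.e-04 -1.e+00] j6 0.458
inc mm [-88.6 104.9  -2.7]
```

>>> drive_tool([
  [0.06, -0.022, 0.026, 0, 8.5],
  [0.06, -0.044, 0.052, 0, 17],
  [0.06, -0.066, 0.079, 0, 25.5],
  [0.06, -0.0886, 0.105, 0, 34],
  [0.06, -0.0886, 0.105, 0, 42.5],
])

```text
t: 1.65
tool_pos: [0.5184, 0.0354, 0.1972]
orientation: [0.001, 0.974, 0.225, 0.0]
ft_force: [-0.1, 0.8, -0.2]
width: 0.704
```

>>> drive_tool([
  [0.06, 0, 0, 0, 8.5],
  [0.06, 0, 0, 0, 17],
  [0.06, 0, 0, 0, 25.5],
  [0.06, 0, 0, 0, 34],
  [0.06, 0, 0, 0, 42.5],
])

```text
t: 2.15
tool_pos: [0.5166, 0.0389, 0.1971]
orientation: [-0.0, 0.99, -0.141, -0.0]
ft_force: [-1.1, -0.5, -0.1]
width: 0.705
```

>>> drive_tool([
  [0.06, 0, 0, 0, 8.5],
  [0.06, 0, 0, 0, 17],
  [0.06, 0, 0, 0, 25.5],
  [0.06, 0, 0, 0, 34],
  [0.06, 0, 0, 0, 42.5],
])

```text
t: 2.65
tool_pos: [0.5166, 0.039, 0.1971]
orientation: [0.0, 0.871, -0.49, -0.0]
ft_force: [-0.0, -0.3, 0.2]
width: 0.704
```

Run:
```python
from h import *
inc([.5165,.037,.15])
p=eyes.camera_params("wrist");I=eyes.camera("wrist");cv2.imwrite("pics/w1.png",I[:,:,::-1])
np.savez("w1",K=p["camera_matrix"],E=p["extrinsics"])
```

```text
t 2.65 pos [0.5166 0.039  0.1971] yawx -58.74 z [-7.e-04  1.e-04 -1.e+00] j6 2.442
inc mm [ 1.6  1.1 47.1]
```

View pics/w1.png

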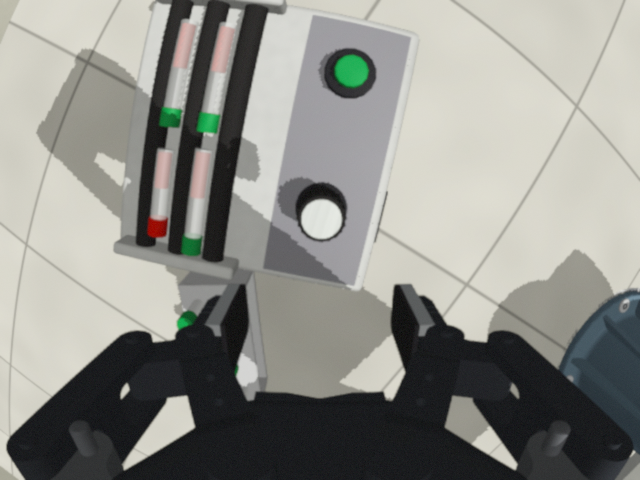

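The wrist view shows the knob's white top at about (321,219) and the button at (351,71), with the fingers centred at column ~320.

Run:
```python
from h import *
d=np.load("w1.npz");p={"camera_matrix":d["K"],"extrinsics":d["E"]}
I=cv2.imread("pics/w1.png");h=cv2.cvtColor(I,cv2.COLOR_BGR2HSV)
k,st=blob(cv2.inRange(h,(0,0,160),(180,60,255)),(321,219),24);print(k,st,plane("wrist",k,.094,p))
b,st=blob(cv2.inRange(h,(45,100,60),(85,255,255)),(351,71),24);print(b,st,plane("wrist",b,.064,p))
```

```text
[321.18196329 218.74860335] [ 302  200   40   39 1253] [0.51685421 0.03620909 0.094     ]
[350.91553702  70.79040667] [334  54  35  35 959] [ 0.55731469 -0.07765418  0.064     ]
```

>>> drive_tool([
  [0.06, 0.001, 0.001, 0.01, 6],
  [0.06, 0.002, 0.0012, 0.03, 12],
  [0.06, 0.0021, 0.0012, 0.05, 18],
  [0.06, 0.0021, 0.0012, 0.07, 24],
  [0.06, 0.0021, 0.0012, 0.08, 24],
])

```text
t: 3.2
tool_pos: [0.5156, 0.0367, 0.1154]
orientation: [0.001, 0.753, -0.658, -0.001]
ft_force: [0.9, -0.6, -0.5]
width: 0.699
```

Run:
```python
from h import *
inc([.5167,.0366,.061])
```

```text
t 3.2 pos [0.5156 0.0367 0.1154] yawx -82.3 z [-3.1e-03  5.0e-04 -1.0e+00] j6 2.848
inc mm [ 0.3 -1.2 54.4]
```

>>> drive_tool([
  [0.06, 0, 0, 0.012, 0],
  [0.06, 0, 0, 0.028, 0],
  [0.06, 0, 0, 0.044, 0],
  [0.06, 0, 0, 0.056, 0],
  [0.06, 0, 0, 0.056, 0],
])

```text
t: 3.7
tool_pos: [0.5157, 0.0367, 0.0598]
orientation: [0.001, 0.753, -0.658, -0.001]
ft_force: [0.1, 0.0, 0.7]
width: 0.705
```

Run:
```python
from h import *
inc([.5167,.0366,.061])
print(r.state()["torque"],r.state()["ft_force"])
```

```text
t 3.7 pos [0.5157 0.0367 0.0598] yawx -82.28 z [-2.9e-03  5.0e-04 -1.0e+00] j6 2.848
inc mm [ 0.2 -1.  -1.2]
[-0.0029652  -0.00787804 -0.00862919] [0.08306433 0.03129336 0.7309709 ]
```

>>> drive_tool([
  [0.05, 0, -0.001, 0, 0],
  [0.042, 0, -0.001, 0, 0],
  [0.035, 0, -0.001, 0, 0],
  [0.03, 0, -0.001, 0, 0],
  [0.03, 0, -0.001, 0, 0],
], newtons=25)

```text
t: 4.2
tool_pos: [0.5182, 0.0366, 0.0618]
orientation: [-0.0, 0.753, -0.659, 0.0]
ft_force: [0.2, 0.6, -0.0]
width: 0.351
```

```bash
cat > st.py <<'E'
from h import *
s,M=axes()
print("t %.2f yaw %.2f j6 %.3f Tz %.3f"%(s["t"],np.degrees(np.arctan2(M[1,0],M[0,0])),s["joint_pos"][5],s["torque"][2]),"T",s["torque"].round(3),"Ftool",(M.T@s["ft_force"]).round(1),"pos",(s["tool_pos"]*1e3).round(1),"w",round(s["width"]*85.4,1))
E
python3 st.py
```

```text
t 4.20 yaw -82.38 j6 2.850 Tz 0.039 T [0.034 0.021 0.039] Ftool [-0.6 -0.2  0. ] pos [518.2  36.6  61.8] w 30.0
```

```bash
python3 - <<'E'
from h import *
a=eyes.camera("side");b=eyes.camera("wrist")
cv2.imwrite("pics/s2.png",cv2.resize(a[150:350,280:500],None,fx=3,fy=3)[:,:,::-1][:600,:800]);cv2.imwrite("pics/w2.png",b[:,:,::-1])
E
python3 st.py
```

```text
t 4.30 yaw -82.38 j6 2.850 Tz 0.007 T [ 0.04  -0.019  0.007] Ftool [-0.7  0.1  0.4] pos [518.   36.7  61.6] w 29.9
```

View pics/s2.png

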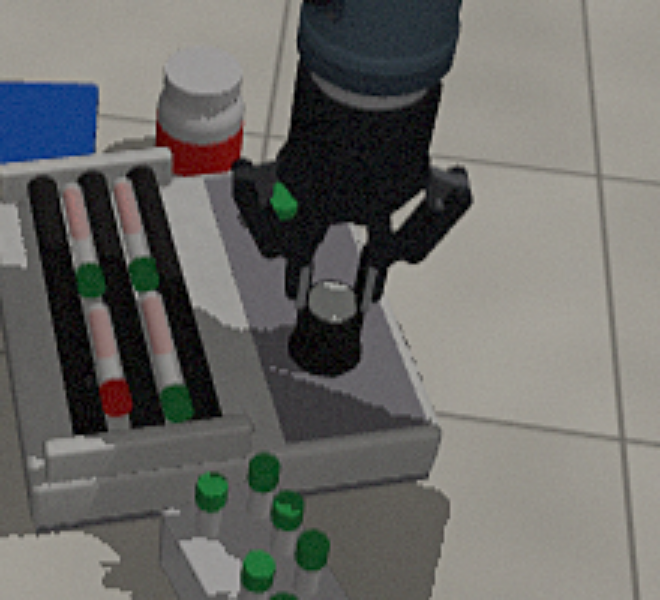

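View pics/w2.png

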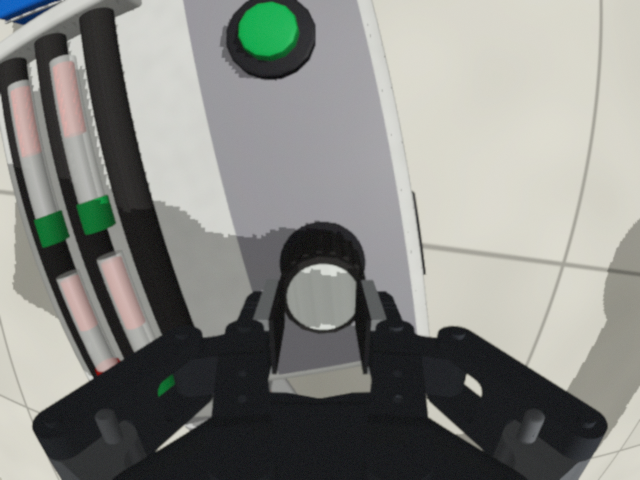

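```bash
cat >> h.py <<'E'
def proj(n,P):
    p=eyes.camera_params(n);K=p["camera_matrix"];E=p["extrinsics"]
    c=E[:3,:3].T@(np.array(P)-E[:3,3]); x,y,z=c[0],-c[1],-c[2]
    if n=="wrist":
        rr=np.hypot(x,y);th=np.arctan2(rr,z);x,y=x/rr*th,y/rr*th
    else:x,y=x/z,y/z
    return np.array([K[0,0]*x+K[0,2],K[1,1]*y+K[1,2]])
E
python3 - <<'E'
from h import *
s,M=axes();t=s["tool_pos"]
for nm,P in(("tcp",t),("grasp",t-M[:,2]*.019),("grasp+y20",t-M[:,2]*.019+M[:,1]*.02),("grasp-y20",t-M[:,2]*.019-M[:,1]*.02),("+y20+x11",t-M[:,2]*.019+M[:,1]*.02+M[:,0]*.011),("tip y20 x11",t+M[:,1]*.02+M[:,0]*.011),("tip y20 x-11",t+M[:,1]*.02-M[:,0]*.011),("knobtop",[.5167,.0366,.094])):
    w=proj("wrist",P);q=proj("side",P);print(nm,w.round(0),q.round(0),((q-[280,150])*3).round(0))
a=cv2.imread("pics/w2.png");cv2.imwrite("pics/w2c.png",cv2.resize(a[200:400,220:420],None,fx=3,fy=3,interpolation=cv2.INTER_CUBIC))
E
```

```text
tcp [320. 270.] [388. 261.] [324. 334.]
grasp [320. 285.] [389. 254.] [327. 313.]
grasp+y20 [363. 285.] [400. 255.] [360. 315.]
grasp-y20 [277. 285.] [378. 254.] [295. 312.]
+y20+x11 [364. 263.] [400. 250.] [359. 301.]
tip y20 x11 [360. 250.] [398. 257.] [355. 322.]
tip y20 x-11 [358. 290.] [399. 266.] [357. 349.]
knobtop [323. 298.] [391. 250.] [332. 299.]
```

View pics/w2c.png

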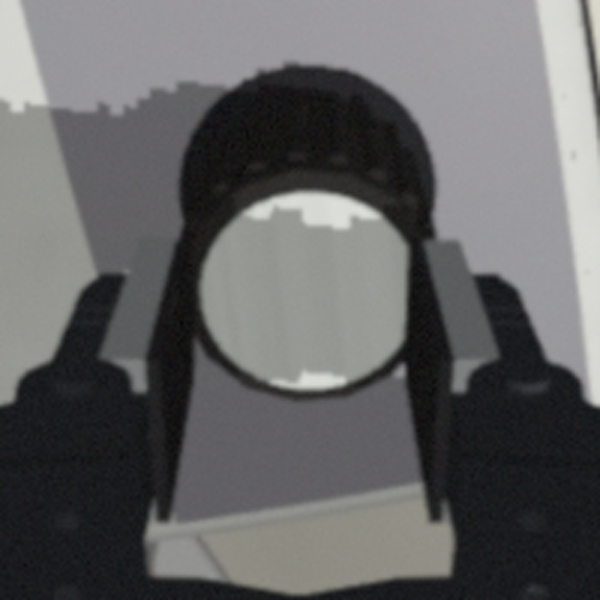

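The pads straddle the knob, which is centred between them. The opening equals my commanded 30 mm, so I'll command it shut to see whether it is really gripping.

>>> drive_tool([
  [0.02, 0, 0, 0, 0],
  [0.01, 0, 0, 0, 0],
  [0.0, 0, 0, 0, 0],
  [0.0, 0, 0, 0, 0],
  [0.0, 0, 0, 0, 0],
], newtons=25)

```text
t: 4.8
tool_pos: [0.5179, 0.0367, 0.0614]
orientation: [0.0, 0.753, -0.659, -0.0]
ft_force: [0.5, 0.0, 0.7]
width: 0.002
```

```bash
python3 st.py
```

```text
t 4.80 yaw -82.39 j6 2.850 Tz -0.028 T [-0.05  -0.028 -0.028] Ftool [ 0.  -0.5 -0.7] pos [517.9  36.7  61.4] w 0.2
```

Run:
```python
from h import *
b=eyes.camera("wrist");a=eyes.camera("side")
o=np.hstack([cv2.resize(b[200:400,220:420],(400,400),interpolation=cv2.INTER_CUBIC),cv2.resize(a[180:310,325:455],(400,400),interpolation=cv2.INTER_CUBIC)])
cv2.imwrite("pics/w3.png",o[:,:,::-1])
```

```text
(no output)
```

View pics/w3.png

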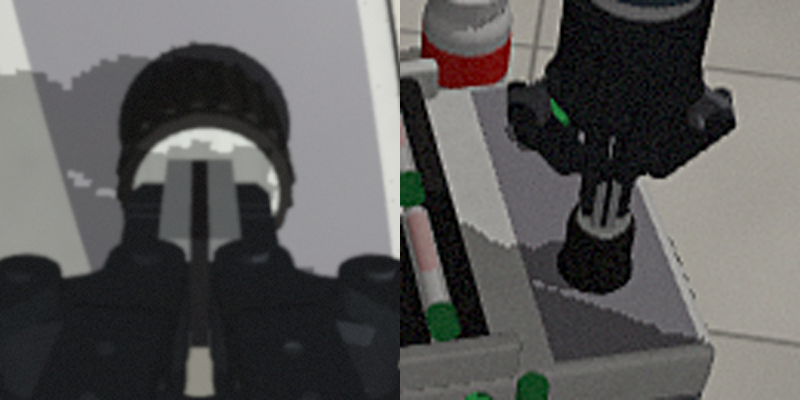

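Run:
```python
from h import *
s,M=axes();t=s["tool_pos"]
for z in np.arange(.06,.125,.005):
    P=lambda a:np.r_[(t+M[:,0]*a)[:2],z]
    print(z.round(3),proj("wrist",P(.011)).round(0),proj("wrist",P(-.011)).round(0),proj("side",P(-.011)).round(0),proj("side",P(0)).round(0))
```

```text
0.06 [320. 249.] [320. 289.] [388. 266.] [388. 262.]
0.065 [320. 252.] [320. 293.] [389. 265.] [388. 260.]
0.07 [320. 255.] [320. 297.] [389. 263.] [389. 258.]
0.075 [320. 259.] [320. 301.] [389. 261.] [389. 257.]
0.08 [320. 262.] [320. 306.] [390. 259.] [389. 255.]
0.085 [320. 266.] [320. 311.] [390. 257.] [389. 253.]
0.09 [320. 271.] [320. 316.] [390. 255.] [390. 251.]
0.095 [320. 275.] [320. 321.] [391. 254.] [390. 249.]
0.1 [320. 280.] [320. 327.] [391. 252.] [390. 247.]
0.105 [320. 284.] [320. 333.] [391. 250.] [391. 245.]
0.11 [320. 290.] [320. 339.] [392. 248.] [391. 243.]
0.115 [320. 295.] [320. 346.] [392. 246.] [391. 241.]
0.12 [320. 301.] [320. 353.] [392. 244.] [392. 240.]
```

Both views put the closed fingertips at z≈0.098, just above the knob, while the reported TCP z is 0.061. So the real fingertips are about 37 mm short of the reported TCP, and the fingers closed in air above the knob. I'll open, correct y by 1.2 mm and go down in stages, checking as I go.

>>> drive_tool([
  [0.06, 0, 0.001, 0, 0],
  [0.06, 0, 0.001, 0, 0],
  [0.06, 0, 0.001, 0, 0],
  [0.06, 0, 0.001, 0, 0],
  [0.06, 0, 0.001, 0.005, 0],
])

```text
t: 5.4
tool_pos: [0.5176, 0.0364, 0.0569]
orientation: [-0.0, 0.753, -0.659, 0.001]
ft_force: [0.3, 0.6, 0.1]
width: 0.705
```

```bash
python3 st.py
```

```text
t 5.40 yaw -82.38 j6 2.850 Tz 0.012 T [ 0.013 -0.017  0.012] Ftool [-0.5 -0.4 -0.1] pos [517.6  36.4  56.9] w 60.2
```

>>> drive_tool([
  [0.06, 0, 0.0005, 0.004, 0],
  [0.06, 0, 0.0005, 0.01, 0],
  [0.06, 0, 0.0005, 0.015, 0],
  [0.06, 0, 0.0005, 0.02, 0],
  [0.06, 0, 0.0005, 0.022, 0],
])

```text
t: 5.9
tool_pos: [0.5159, 0.0365, 0.0335]
orientation: [0.0, 0.752, -0.659, -0.0]
ft_force: [-0.9, -0.0, -0.4]
width: 0.703
```

```bash
python3 st.py
python3 - <<'E'
from h import *
b=eyes.camera("wrist");a=eyes.camera("side")
o=np.hstack([cv2.resize(b[200:400,220:420],(400,400),interpolation=cv2.INTER_CUBIC),cv2.resize(a[180:310,325:455],(400,400),interpolation=cv2.INTER_CUBIC)])
cv2.imwrite("pics/w4.png",o[:,:,::-1])
E
```

```text
t 5.90 yaw -82.39 j6 2.850 Tz 0.011 T [ 0.011 -0.046  0.011] Ftool [-0.1  0.8  0.4] pos [515.9  36.5  33.5] w 60.0
```

View pics/w4.png

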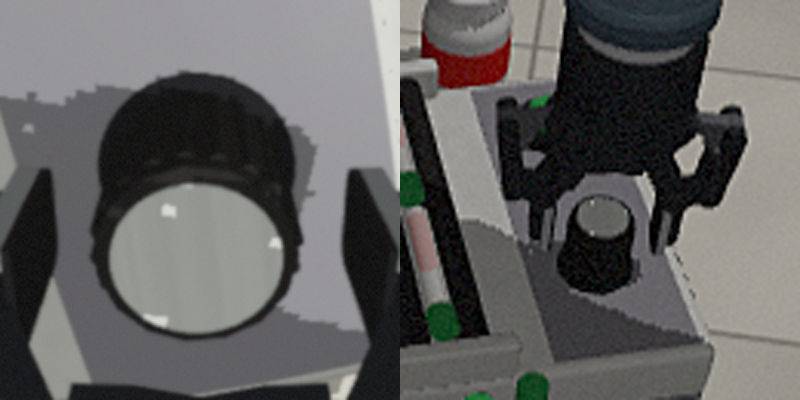

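The fingers now stand on both sides of the knob, with the white top centred between them. I'll go down another 8 mm and close.

>>> drive_tool([
  [0.06, 0, 0, 0.004, 0],
  [0.06, 0, 0, 0.008, 0],
  [0.05, 0, 0, 0.008, 0],
  [0.044, 0, 0, 0.008, 0],
  [0.04, 0, 0, 0.008, 0],
], newtons=25)

```text
t: 6.5
tool_pos: [0.5166, 0.0365, 0.0265]
orientation: [-0.0, 0.753, -0.659, 0.0]
ft_force: [0.1, 0.4, 0.3]
width: 0.469
```

```bash
python3 st.py
```

```text
t 6.50 yaw -82.38 j6 2.850 Tz -0.063 T [ 0.032 -0.018 -0.063] Ftool [-0.4 -0.1 -0.3] pos [516.6  36.5  26.5] w 40.0
```

>>> drive_tool([
  [0.035, 0, 0, 0, 0],
  [0.03, 0, 0, 0, 0],
  [0.025, 0, 0, 0, 0],
  [0.02, 0, 0, 0, 0],
  [0.02, 0, 0, 0, 0],
], newtons=25)

```text
t: 7.0
tool_pos: [0.5168, 0.0364, 0.0267]
orientation: [-0.0, 0.752, -0.659, 0.0]
ft_force: [-0.2, 0.5, 4.5]
width: 0.438
```

```bash
python3 st.py
```

```text
t 7.00 yaw -82.39 j6 2.850 Tz 0.013 T [0.097 0.06  0.013] Ftool [-0.5  0.1 -4.5] pos [516.8  36.4  26.7] w 37.4
```

Gripped at 37.4 mm, which fits the knob size less some rubber give. Now anticlockwise (negative turns) in small steps. The first 35° are safe, since the stop is at least two clicks away.

>>> drive_tool([
  [0.02, 0, 0, 0, -2],
  [0.02, 0, 0, 0, -4],
  [0.02, 0, 0, 0, -5],
  [0.02, 0, 0, 0, -5],
  [0.02, 0, 0, 0, -5],
], newtons=28)

```text
t: 7.5
tool_pos: [0.5167, 0.0365, 0.0266]
orientation: [-0.0, 0.78, -0.625, 0.0]
ft_force: [-0.7, 0.6, 5.5]
width: 0.439
```

```bash
python3 st.py
```

```text
t 7.50 yaw -77.43 j6 2.763 Tz -0.071 T [ 0.059  0.105 -0.071] Ftool [-0.8  0.5 -5.5] pos [516.7  36.5  26.6] w 37.5
```

>>> drive_tool([
  [0.02, 0, 0, 0, -2],
  [0.02, 0, 0, 0, -4],
  [0.02, 0, 0, 0, -5],
  [0.02, 0, 0, 0, -5],
  [0.02, 0, 0, 0, -5],
])

```text
t: 8.0
tool_pos: [0.5167, 0.0365, 0.0267]
orientation: [-0.0, 0.807, -0.591, 0.0]
ft_force: [-1.2, 1.0, 4.2]
width: 0.438
```

```bash
python3 st.py
```

```text
t 8.00 yaw -72.41 j6 2.676 Tz -0.044 T [ 0.119  0.149 -0.044] Ftool [-1.3  0.9 -4.2] pos [516.7  36.5  26.7] w 37.4
```

>>> drive_tool([
  [0.02, 0, 0, 0, -2],
  [0.02, 0, 0, 0, -4],
  [0.02, 0, 0, 0, -5],
  [0.02, 0, 0, 0, -5],
  [0.02, 0, 0, 0, -5],
])

```text
t: 8.5
tool_pos: [0.5167, 0.0364, 0.0266]
orientation: [-0.0, 0.832, -0.555, 0.0]
ft_force: [-0.8, 0.9, 5.3]
width: 0.438
```

```bash
python3 st.py
```

```text
t 8.50 yaw -67.40 j6 2.588 Tz 0.105 T [0.094 0.12  0.105] Ftool [-1.1  0.4 -5.3] pos [516.7  36.4  26.6] w 37.4
```

>>> drive_tool([
  [0.02, 0, 0, 0, -2],
  [0.02, 0, 0, 0, -4],
  [0.02, 0, 0, 0, -5],
  [0.02, 0, 0, 0, -5],
  [0.02, 0, 0, 0, -5],
])

```text
t: 9.0
tool_pos: [0.5167, 0.0364, 0.0267]
orientation: [0.0, 0.855, -0.518, 0.0]
ft_force: [-0.1, 0.1, 6.3]
width: 0.438
```

```bash
python3 st.py
```

```text
t 9.00 yaw -62.39 j6 2.501 Tz 0.160 T [0.103 0.152 0.16 ] Ftool [-0.1  0.1 -6.3] pos [516.7  36.4  26.7] w 37.4
```

>>> drive_tool([
  [0.02, 0, 0, 0, -2],
  [0.02, 0, 0, 0, -4],
  [0.02, 0, 0, 0, -5],
  [0.02, 0, 0, 0, -5],
  [0.02, 0, 0, 0, -5],
])

```text
t: 9.5
tool_pos: [0.5166, 0.0364, 0.0267]
orientation: [-0.0, 0.877, -0.48, 0.0]
ft_force: [-1.7, 0.2, 4.9]
width: 0.435
```

```bash
python3 st.py
```

```text
t 9.50 yaw -57.43 j6 2.414 Tz -0.169 T [ 0.047  0.15  -0.169] Ftool [-1.1  1.3 -4.9] pos [516.6  36.4  26.7] w 37.1
```

>>> drive_tool([
  [0.02, 0, 0, 0, -2],
  [0.02, 0, 0, 0, -4],
  [0.02, 0, 0, 0, -5],
  [0.02, 0, 0, 0, -5],
  [0.02, 0, 0, 0, -5],
])

```text
t: 10.0
tool_pos: [0.5166, 0.0364, 0.0267]
orientation: [0.0, 0.897, -0.442, 0.0]
ft_force: [-0.5, 0.2, 6.1]
width: 0.439
```

```bash
python3 st.py
```

```text
t 10.00 yaw -52.42 j6 2.327 Tz -0.109 T [ 0.074  0.217 -0.109] Ftool [-0.5  0.3 -6.1] pos [516.6  36.4  26.7] w 37.5
```

>>> drive_tool([
  [0.02, 0, 0, 0, -2],
  [0.02, 0, 0, 0, -4],
  [0.02, 0, 0, 0, -5],
  [0.02, 0, 0, 0, -5],
  [0.02, 0, 0, 0, -5],
])

```text
t: 10.5
tool_pos: [0.5166, 0.0364, 0.0267]
orientation: [0.0, 0.916, -0.402, 0.0]
ft_force: [-1.0, 0.4, 5.3]
width: 0.436
```

```bash
python3 st.py
```

```text
t 10.50 yaw -47.41 j6 2.239 Tz -0.007 T [ 0.111  0.196 -0.007] Ftool [-1.   0.4 -5.3] pos [516.6  36.4  26.7] w 37.2
```

>>> drive_tool([
  [0.02, 0, 0, 0, -2],
  [0.02, 0, 0, 0, -4],
  [0.02, 0, 0, 0, -5],
  [0.02, 0, 0, 0, -5],
  [0.02, 0, 0, 0, -5],
])

```text
t: 11.0
tool_pos: [0.5166, 0.0364, 0.0267]
orientation: [0.0, 0.932, -0.362, 0.0]
ft_force: [-0.5, 0.9, 5.9]
width: 0.437
```

```bash
python3 st.py
```

```text
t 11.00 yaw -42.40 j6 2.152 Tz 0.112 T [0.087 0.173 0.112] Ftool [-1.  -0.3 -5.9] pos [516.6  36.4  26.7] w 37.3
```

>>> drive_tool([
  [0.02, 0, 0, 0, -2],
  [0.02, 0, 0, 0, -3],
  [0.02, 0, 0, 0, -4],
  [0.02, 0, 0, 0, -4],
  [0.02, 0, 0, 0, -4],
])

```text
t: 11.5
tool_pos: [0.5166, 0.0364, 0.0267]
orientation: [0.0, 0.944, -0.329, 0.0]
ft_force: [-0.8, -0.1, 5.5]
width: 0.438
```

```bash
python3 st.py
```

```text
t 11.50 yaw -38.38 j6 2.082 Tz 0.226 T [0.15  0.193 0.226] Ftool [-0.6  0.6 -5.5] pos [516.6  36.4  26.7] w 37.4
```

>>> drive_tool([
  [0.02, 0, 0, 0, -2],
  [0.02, 0, 0, 0, -4],
  [0.02, 0, 0, 0, -5],
  [0.02, 0, 0, 0, -5],
  [0.02, 0, 0, 0, -5],
])

```text
t: 12.0
tool_pos: [0.5165, 0.0364, 0.0266]
orientation: [0.0, 0.958, -0.288, 0.0]
ft_force: [-0.6, 1.5, 5.5]
width: 0.443
```

```bash
python3 st.py
```

```text
t 12.00 yaw -33.43 j6 1.995 Tz -0.145 T [-0.034  0.205 -0.145] Ftool [-1.3 -0.9 -5.5] pos [516.5  36.4  26.6] w 37.8
```

>>> drive_tool([
  [0.02, 0, 0, 0, -1],
  [0.02, 0, 0, 0, -2],
  [0.02, 0, 0, 0, -3],
  [0.02, 0, 0, 0, -3],
  [0.02, 0, 0, 0, -3],
])

```text
t: 12.5
tool_pos: [0.5165, 0.0364, 0.0267]
orientation: [0.0, 0.965, -0.262, 0.0]
ft_force: [-1.8, 0.4, 5.6]
width: 0.44
```

```bash
python3 st.py
```

```text
t 12.50 yaw -30.43 j6 1.943 Tz -0.146 T [ 0.017  0.227 -0.146] Ftool [-1.8  0.6 -5.6] pos [516.5  36.4  26.7] w 37.6
```

>>> drive_tool([
  [0.02, 0, 0, 0, -1],
  [0.02, 0, 0, 0, -2],
  [0.02, 0, 0, 0, -3],
  [0.02, 0, 0, 0, -3],
  [0.02, 0, 0, 0, -3],
])

```text
t: 13.0
tool_pos: [0.5165, 0.0363, 0.0267]
orientation: [0.0, 0.972, -0.237, 0.0]
ft_force: [-1.2, 0.4, 5.9]
width: 0.437
```

```bash
python3 st.py
```

```text
t 13.00 yaw -27.42 j6 1.890 Tz -0.108 T [ 0.029  0.221 -0.108] Ftool [-1.3  0.2 -5.9] pos [516.5  36.3  26.7] w 37.3
```

The torque is fading, so this is a click and not the stop. On towards the next click position at about -11°.

>>> drive_tool([
  [0.02, 0, 0, 0, -4],
  [0.02, 0, 0, 0, -8],
  [0.02, 0, 0, 0, -12],
  [0.02, 0, 0, 0, -12],
  [0.02, 0, 0, 0, -12],
])

```text
t: 13.5
tool_pos: [0.5165, 0.0363, 0.0267]
orientation: [0.0, 0.991, -0.134, 0.0]
ft_force: [-1.3, -0.0, 6.0]
width: 0.441
```

```bash
python3 st.py
```

```text
t 13.50 yaw -15.39 j6 1.681 Tz 0.126 T [0.06  0.239 0.126] Ftool [-1.3  0.4 -6. ] pos [516.5  36.3  26.7] w 37.6
```

>>> drive_tool([
  [0.02, 0, 0, 0, -2],
  [0.02, 0, 0, 0, -4],
  [0.02, 0, 0, 0, -6],
  [0.02, 0, 0, 0, -6],
  [0.02, 0, 0, 0, -6],
])

```text
t: 14.0
tool_pos: [0.5165, 0.0363, 0.0266]
orientation: [0.0, 0.997, -0.082, 0.0]
ft_force: [-1.3, -0.1, 6.0]
width: 0.435
```

```bash
python3 st.py
```

```text
t 14.00 yaw -9.43 j6 1.576 Tz -0.171 T [-0.043  0.25  -0.171] Ftool [-1.2  0.3 -6. ] pos [516.5  36.3  26.6] w 37.2
```

>>> drive_tool([
  [0.02, 0, 0, 0, -1],
  [0.02, 0, 0, 0, -2],
  [0.02, 0, 0, 0, -3],
  [0.02, 0, 0, 0, -3],
  [0.02, 0, 0, 0, -3],
])

```text
t: 14.5
tool_pos: [0.5165, 0.0363, 0.0267]
orientation: [0.0, 0.998, -0.056, 0.0]
ft_force: [-1.5, 0.3, 6.9]
width: 0.435
```

```bash
python3 st.py
```

```text
t 14.50 yaw -6.43 j6 1.524 Tz -0.171 T [-0.032  0.284 -0.171] Ftool [-1.5 -0.1 -6.9] pos [516.5  36.3  26.7] w 37.1
```

>>> drive_tool([
  [0.02, 0, 0, 0, -1],
  [0.02, 0, 0, 0, -2],
  [0.02, 0, 0, 0, -3],
  [0.02, 0, 0, 0, -3],
  [0.02, 0, 0, 0, -3],
])

```text
t: 15.0
tool_pos: [0.5165, 0.0363, 0.0266]
orientation: [0.0, 1.0, -0.03, 0.0]
ft_force: [-0.9, -0.2, 5.9]
width: 0.436
```

```bash
python3 st.py
```

```text
t 15.00 yaw -3.42 j6 1.472 Tz -0.085 T [-0.063  0.227 -0.085] Ftool [-0.9  0.2 -5.9] pos [516.5  36.3  26.6] w 37.3
```

>>> drive_tool([
  [0.02, 0, 0, 0, -4],
  [0.02, 0, 0, 0, -8],
  [0.02, 0, 0, 0, -12],
  [0.02, 0, 0, 0, -12],
  [0.02, 0, 0, 0, -12],
])

```text
t: 15.5
tool_pos: [0.5165, 0.0362, 0.0267]
orientation: [0.0, 0.997, 0.075, -0.0]
ft_force: [-1.5, -0.6, 6.5]
width: 0.439
```

```bash
python3 st.py
```

```text
t 15.50 yaw 8.61 j6 1.262 Tz 0.135 T [0.015 0.279 0.135] Ftool [-1.6  0.3 -6.5] pos [516.5  36.2  26.7] w 37.5
```

>>> drive_tool([
  [0.02, 0, 0, 0, -2],
  [0.02, 0, 0, 0, -4],
  [0.02, 0, 0, 0, -6],
  [0.02, 0, 0, 0, -6],
  [0.02, 0, 0, 0, -6],
])

```text
t: 16.0
tool_pos: [0.5165, 0.0362, 0.0267]
orientation: [0.0, 0.992, 0.127, 0.0]
ft_force: [-2.1, -0.2, 6.9]
width: 0.435
```

```bash
python3 st.py
```

```text
t 16.00 yaw 14.58 j6 1.157 Tz -0.122 T [-0.125  0.254 -0.122] Ftool [-2.  -0.4 -6.9] pos [516.5  36.2  26.7] w 37.1
```

>>> drive_tool([
  [0.02, 0, 0, 0, -1],
  [0.02, 0, 0, 0, -2],
  [0.02, 0, 0, 0, -3],
  [0.02, 0, 0, 0, -3],
  [0.02, 0, 0, 0, -3],
])

```text
t: 16.5
tool_pos: [0.5165, 0.0362, 0.0267]
orientation: [0.0, 0.988, 0.152, -0.0]
ft_force: [-1.3, -0.7, 5.6]
width: 0.438
```

```bash
python3 st.py
```

```text
t 16.50 yaw 17.54 j6 1.105 Tz -0.346 T [-0.159  0.319 -0.346] Ftool [-1.4  0.3 -5.6] pos [516.5  36.2  26.7] w 37.4
```

The torque climbed to 0.35 N m, well past a click's 0.2, so this is the stop. Click positions so far are at about -83, -59, -35, -11 and +12.5°, a spacing of about 24°. Now clockwise in 12° steps, counting the sign changes.

>>> drive_tool([
  [0.02, 0, 0, 0, 3],
  [0.02, 0, 0, 0, 7],
  [0.02, 0, 0, 0, 12],
  [0.02, 0, 0, 0, 12],
  [0.02, 0, 0, 0, 12],
])

```text
t: 17.0
tool_pos: [0.5165, 0.0362, 0.0267]
orientation: [0.0, 0.999, 0.049, 0.0]
ft_force: [-1.3, -0.1, 5.3]
width: 0.436
```

```bash
python3 st.py
```

```text
t 17.00 yaw 5.59 j6 1.314 Tz 0.029 T [-0.039  0.278  0.029] Ftool [-1.3 -0.1 -5.3] pos [516.5  36.2  26.7] w 37.2
```

>>> drive_tool([
  [0.02, 0, 0, 0, 4],
  [0.02, 0, 0, 0, 8],
  [0.02, 0, 0, 0, 12],
  [0.02, 0, 0, 0, 12],
  [0.02, 0, 0, 0, 12],
])

```text
t: 17.5
tool_pos: [0.5165, 0.0363, 0.0267]
orientation: [0.0, 0.998, -0.056, 0.0]
ft_force: [-0.8, -1.0, 6.5]
width: 0.434
```

```bash
python3 st.py
```

```text
t 17.50 yaw -6.44 j6 1.524 Tz -0.202 T [-0.046  0.21  -0.202] Ftool [-0.7  1.1 -6.5] pos [516.5  36.3  26.7] w 37.0
```

>>> drive_tool([
  [0.02, 0, 0, 0, 4],
  [0.02, 0, 0, 0, 8],
  [0.02, 0, 0, 0, 12],
  [0.02, 0, 0, 0, 12],
  [0.02, 0, 0, 0, 12],
])

```text
t: 18.0
tool_pos: [0.5166, 0.0363, 0.0267]
orientation: [0.0, 0.987, -0.16, 0.0]
ft_force: [-0.1, 0.5, 6.0]
width: 0.442
```

```bash
python3 st.py
```

```text
t 18.00 yaw -18.41 j6 1.733 Tz 0.055 T [0.013 0.25  0.055] Ftool [-0.3 -0.5 -6. ] pos [516.6  36.3  26.7] w 37.8
```

>>> drive_tool([
  [0.02, 0, 0, 0, 4],
  [0.02, 0, 0, 0, 8],
  [0.02, 0, 0, 0, 12],
  [0.02, 0, 0, 0, 12],
  [0.02, 0, 0, 0, 12],
])

```text
t: 18.5
tool_pos: [0.5165, 0.0364, 0.0267]
orientation: [0.0, 0.965, -0.262, 0.0]
ft_force: [-1.2, -0.2, 5.7]
width: 0.439
```

```bash
python3 st.py
```

```text
t 18.50 yaw -30.44 j6 1.943 Tz -0.149 T [-0.073  0.283 -0.149] Ftool [-0.9  0.8 -5.7] pos [516.5  36.4  26.7] w 37.5
```

>>> drive_tool([
  [0.02, 0, 0, 0, 4],
  [0.02, 0, 0, 0, 8],
  [0.02, 0, 0, 0, 12],
  [0.02, 0, 0, 0, 12],
  [0.02, 0, 0, 0, 12],
])

```text
t: 19.0
tool_pos: [0.5166, 0.0364, 0.0267]
orientation: [0.0, 0.932, -0.362, 0.0]
ft_force: [-1.3, 0.3, 5.3]
width: 0.434
```

```bash
python3 st.py
```

```text
t 19.00 yaw -42.41 j6 2.152 Tz 0.003 T [0.051 0.183 0.003] Ftool [-1.1  0.6 -5.3] pos [516.6  36.4  26.7] w 37.1
```

>>> drive_tool([
  [0.02, 0, 0, 0, 4],
  [0.02, 0, 0, 0, 8],
  [0.02, 0, 0, 0, 12],
  [0.02, 0, 0, 0, 12],
  [0.02, 0, 0, 0, 12],
])

```text
t: 19.5
tool_pos: [0.5166, 0.0364, 0.0267]
orientation: [-0.0, 0.889, -0.457, 0.0]
ft_force: [-1.5, 0.8, 6.0]
width: 0.435
```

```bash
python3 st.py
```

```text
t 19.50 yaw -54.44 j6 2.362 Tz -0.176 T [ 0.093  0.144 -0.176] Ftool [-1.5  0.8 -6. ] pos [516.6  36.4  26.7] w 37.1
```

>>> drive_tool([
  [0.02, 0, 0, 0, 4],
  [0.02, 0, 0, 0, 8],
  [0.02, 0, 0, 0, 12],
  [0.02, 0, 0, 0, 12],
  [0.02, 0, 0, 0, 12],
])

```text
t: 20.0
tool_pos: [0.5167, 0.0364, 0.0267]
orientation: [-0.0, 0.837, -0.548, 0.0]
ft_force: [0.1, 0.5, 4.7]
width: 0.442
```

```bash
python3 st.py
```

```text
t 20.00 yaw -66.41 j6 2.571 Tz 0.073 T [0.092 0.166 0.073] Ftool [-0.4 -0.3 -4.7] pos [516.7  36.4  26.7] w 37.8
```

>>> drive_tool([
  [0.02, 0, 0, 0, 4],
  [0.02, 0, 0, 0, 8],
  [0.02, 0, 0, 0, 12],
  [0.02, 0, 0, 0, 12],
  [0.02, 0, 0, 0, 12],
])

```text
t: 20.5
tool_pos: [0.5167, 0.0365, 0.0267]
orientation: [-0.0, 0.775, -0.632, 0.0]
ft_force: [-1.4, 2.2, 6.2]
width: 0.437
```

```bash
python3 st.py
```

```text
t 20.50 yaw -78.44 j6 2.781 Tz -0.182 T [ 0.077  0.129 -0.182] Ftool [-2.5  0.9 -6.2] pos [516.7  36.5  26.7] w 37.3
```

>>> drive_tool([
  [0.02, 0, 0, 0, 1],
  [0.02, 0, 0, 0, 2],
  [0.02, 0, 0, 0, 3],
  [0.02, 0, 0, 0, 3],
  [0.02, 0, 0, 0, 3],
])

```text
t: 21.0
tool_pos: [0.5168, 0.0364, 0.0267]
orientation: [-0.0, 0.758, -0.652, 0.0]
ft_force: [-0.7, 1.7, 4.5]
width: 0.437
```

```bash
python3 st.py
```

```text
t 21.00 yaw -81.44 j6 2.833 Tz -0.165 T [ 0.071  0.108 -0.165] Ftool [-1.8  0.5 -4.5] pos [516.8  36.4  26.7] w 37.4
```

>>> drive_tool([
  [0.02, 0, 0, 0, 1],
  [0.02, 0, 0, 0, 2],
  [0.02, 0, 0, 0, 2],
  [0.02, 0, 0, 0, 2],
  [0.02, 0, 0, 0, 2],
])

```text
t: 21.5
tool_pos: [0.5167, 0.0364, 0.0267]
orientation: [-0.0, 0.747, -0.665, 0.0]
ft_force: [-0.3, 0.7, 4.9]
width: 0.435
```

```bash
python3 st.py
```

```text
t 21.50 yaw -83.39 j6 2.867 Tz 0.190 T [0.098 0.088 0.19 ] Ftool [-0.7  0.3 -4.9] pos [516.7  36.4  26.7] w 37.1
```

The sign flipped at about -82.5°, so the knob is in the fourth position. I'll centre by -1° and open.

>>> drive_tool([
  [0.02, 0, 0, 0, -0.5],
  [0.02, 0, 0, 0, -0.9],
  [0.02, 0, 0, 0, -0.9],
  [0.02, 0, 0, 0, -0.9],
  [0.02, 0, 0, 0, -0.9],
])

```text
t: 22.0
tool_pos: [0.5168, 0.0365, 0.0267]
orientation: [-0.0, 0.752, -0.659, 0.0]
ft_force: [-0.3, 0.8, 5.3]
width: 0.44
```

```bash
python3 st.py
```

```text
t 22.00 yaw -82.51 j6 2.852 Tz 0.033 T [0.085 0.078 0.033] Ftool [-0.8  0.2 -5.3] pos [516.8  36.5  26.7] w 37.6
```

>>> drive_tool([
  [0.045, 0, 0, 0, 0],
  [0.06, 0, 0, 0, 0],
  [0.06, 0, 0, 0, 0],
  [0.06, 0, 0, -0.005, 0],
  [0.06, 0, 0, -0.015, 0],
])

```text
t: 22.5
tool_pos: [0.5156, 0.0366, 0.0411]
orientation: [0.001, 0.752, -0.659, -0.001]
ft_force: [0.7, -0.5, 0.6]
width: 0.704
```

```bash
python3 st.py
```

```text
t 22.50 yaw -82.49 j6 2.851 Tz 0.015 T [-0.     0.001  0.015] Ftool [ 0.6 -0.6 -0.6] pos [515.6  36.6  41.1] w 60.1
```

>>> drive_tool([
  [0.06, 0, 0, -0.015, 0],
  [0.06, 0, 0, -0.035, 0],
  [0.06, 0, 0, -0.055, 0],
  [0.06, 0, 0, -0.075, 0],
  [0.06, 0, 0, -0.085, 0],
])

```text
t: 23.0
tool_pos: [0.5178, 0.0363, 0.1291]
orientation: [-0.001, 0.752, -0.659, 0.002]
ft_force: [0.5, 0.4, -0.2]
width: 0.706
```

>>> drive_tool([
  [0.03, 0.025, -0.006, 0, 0],
  [0.0, 0.05, -0.012, 0, 0],
  [0.0, 0.08, -0.018, 0, 0],
  [0.0, 0.105, -0.024, 0, 0],
  [0.0, 0.118, -0.026, 0, 0],
])

```text
t: 23.5
tool_pos: [0.5582, -0.079, 0.1266]
orientation: [0.0, 0.751, -0.66, 0.0]
ft_force: [0.7, 0.2, 0.2]
width: -0.0
```

>>> drive_tool([
  [0.0, 0, 0, 0, 0],
  [0.0, 0, 0, 0, 0],
  [0.0, 0, 0, 0.015, 0],
  [0.0, 0, 0, 0.03, 0],
  [0.0, 0, 0, 0.03, 0],
])

```text
t: 24.0
tool_pos: [0.555, -0.0754, 0.0929]
orientation: [0.001, 0.752, -0.659, -0.003]
ft_force: [-1.5, -0.1, 0.1]
width: 0.002
```

```bash
python3 st.py
python3 - <<'E'
from h import *
inc([.557,-.0772,.09])
p=eyes.camera_params("wrist");b=eyes.camera("wrist");a=eyes.camera("side")
np.savez("w5",K=p["camera_matrix"],E=p["extrinsics"]);cv2.imwrite("pics/w5f.png",b[:,:,::-1])
o=np.hstack([cv2.resize(b[120:420,170:470],(400,400)),cv2.resize(a[150:350,290:490],(400,400))])
cv2.imwrite("pics/w5.png",o[:,:,::-1])
E
```

```text
t 24.00 yaw -82.43 j6 2.662 Tz -0.012 T [-0.029 -0.003 -0.012] Ftool [-0.1  1.5 -0.1] pos [555.  -75.4  92.9] w 0.2
t 24.0 pos [ 0.555  -0.0754  0.0929] yawx -82.43 z [-0.0057  0.0021 -1.    ] j6 2.662
inc mm [ 2.  -1.8  2.8]
```

View pics/w5.png

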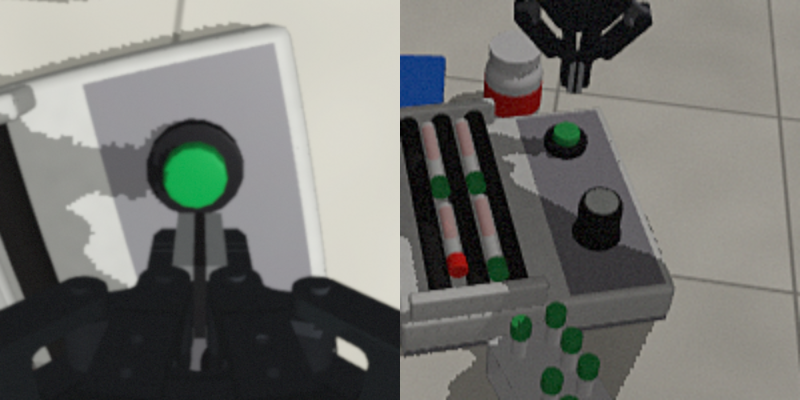

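>>> drive_tool([
  [0.0, 0, 0, 0.01, 0],
  [0.0, 0, 0, 0.025, 0],
  [0.0, 0, 0, 0.04, 0],
  [0.0, 0, 0, 0.052, 0],
  [0.0, 0, 0, 0.052, 0],
])

```text
t: 24.6
tool_pos: [0.5556, -0.0765, 0.0415]
orientation: [0.001, 0.752, -0.659, -0.002]
ft_force: [-0.8, 0.0, -0.3]
width: -0.003
```

```bash
python3 st.py
python3 - <<'E'
from h import *
inc([.557,-.0772,.03])
b=eyes.camera("wrist");a=eyes.camera("side")
o=np.hstack([cv2.resize(b[150:350,220:420],(400,400)),cv2.resize(a[160:290,310:440],(400,400))])
cv2.imwrite("pics/w6.png",o[:,:,::-1])
E
```

```text
t 24.60 yaw -82.50 j6 2.662 Tz -0.060 T [-0.002  0.008 -0.06 ] Ftool [-0.1  0.8  0.3] pos [555.6 -76.5  41.5] w -0.2
t 24.6 pos [ 0.5556 -0.0765  0.0415] yawx -82.5 z [-0.0047  0.0017 -1.    ] j6 2.662
inc mm [ 0.9 -1.4 11.5]
```

View pics/w6.png

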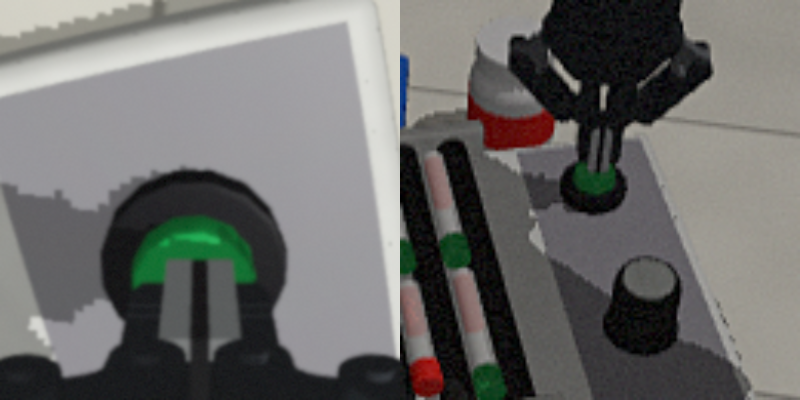

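The closed fingertips are centred over the button in both views. Now pressing in stages, watching the force.

>>> drive_tool([
  [0.0, 0, -0.001, 0.004, 0],
  [0.0, 0, -0.001, 0.008, 0],
  [0.0, 0, -0.001, 0.012, 0],
  [0.0, 0, -0.001, 0.015, 0],
  [0.0, 0, -0.001, 0.015, 0],
])

```text
t: 25.2
tool_pos: [0.5598, -0.0773, 0.0319]
orientation: [-0.0, 0.752, -0.659, 0.001]
ft_force: [-5.9, 1.3, 19.0]
width: -0.002
```

```bash
python3 st.py
```

```text
t 25.20 yaw -82.47 j6 2.663 Tz -0.027 T [ 0.323  0.993 -0.027] Ftool [ -2.    5.6 -19. ] pos [559.8 -77.3  31.9] w -0.2
```

>>> drive_tool([
  [0.0, 0, 0, 0.001, 0],
  [0.0, 0, 0, 0.002, 0],
  [0.0, 0, 0, 0.003, 0],
  [0.0, 0, 0, 0.003, 0],
  [0.0, 0, 0, 0.003, 0],
])

```text
t: 25.7
tool_pos: [0.56, -0.0774, 0.0315]
orientation: [-0.0, 0.752, -0.659, 0.001]
ft_force: [-14.6, 3.9, 38.7]
width: -0.001
```

```bash
python3 st.py
```

```text
t 25.70 yaw -82.44 j6 2.663 Tz -0.033 T [ 0.714  2.556 -0.033] Ftool [ -5.7  13.9 -38.8] pos [560.  -77.4  31.5] w -0.1
```

The force is stiff now at 39 N with little motion. I'll back off slightly and look at whether the button is really down.

>>> drive_tool([
  [0.0, 0, 0, -0.002, 0],
  [0.0, 0, 0, -0.002, 0],
  [0.0, 0, 0, -0.002, 0],
  [0.0, 0, 0, -0.002, 0],
  [0.0, 0, 0, -0.002, 0],
])

```text
t: 26.2
tool_pos: [0.5599, -0.0774, 0.0318]
orientation: [-0.0, 0.752, -0.659, 0.001]
ft_force: [-8.8, 2.4, 25.4]
width: -0.004
```

```bash
python3 st.py
python3 - <<'E'
from h import *
b=eyes.camera("wrist");a=eyes.camera("side")
o=np.hstack([cv2.resize(b[200:300,270:370],(400,400)),cv2.resize(a[190:240,345:395],(400,400))])
cv2.imwrite("pics/w7.png",o[:,:,::-1])
s,M=axes();t=s["tool_pos"]
for z in np.arange(.05,.08,.004):
    print(z.round(3),[proj(n,np.r_[(t+M[:,0]*q)[:2],z]).round(1) for n,q in(("wrist",.011),("side",-.011))])
E
```

```text
t 26.20 yaw -82.46 j6 2.663 Tz 0.005 T [0.43  1.472 0.005] Ftool [ -3.5   8.4 -25.4] pos [559.9 -77.4  31.8] w -0.3
0.05 [array([319.9, 262.1]), array([371.2, 224.9])]
0.054 [array([319.9, 265.1]), array([371.3, 223.5])]
0.058 [array([319.9, 268.4]), array([371.5, 222.1])]
0.062 [array([319.9, 271.7]), array([371.7, 220.7])]
0.066 [array([319.9, 275.3]), array([371.9, 219.2])]
0.07 [array([319.9, 279. ]), array([372. , 217.8])]
0.074 [array([319.9, 282.9]), array([372.2, 216.3])]
0.078 [array([319.9, 287. ]), array([372.4, 214.9])]
```

View pics/w7.png

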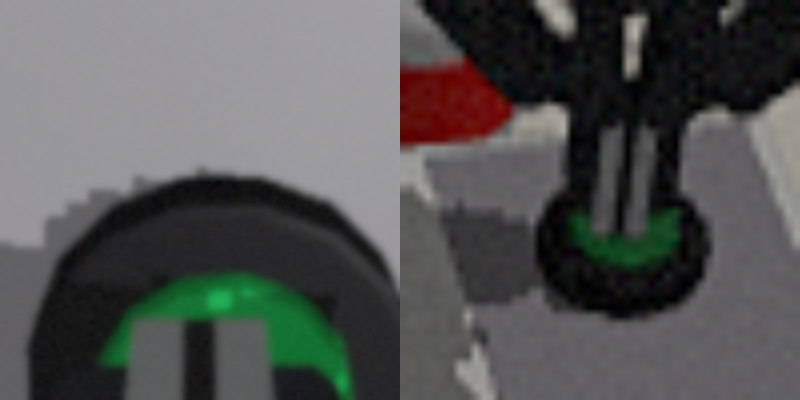

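>>> drive_tool([
  [0.0, 0, 0, -0.003, 0],
  [0.0, 0, 0, -0.003, 0],
  [0.0, 0, 0, -0.003, 0],
  [0.0, 0, 0, -0.003, 0],
  [0.0, 0, 0, -0.003, 0],
])

```text
t: 26.8
tool_pos: [0.5597, -0.0773, 0.0321]
orientation: [-0.0, 0.752, -0.659, 0.001]
ft_force: [1.0, -0.7, 7.8]
width: -0.001
```

```bash
python3 st.py
```

```text
t 26.80 yaw -82.49 j6 2.663 Tz -0.035 T [-0.019 -0.108 -0.035] Ftool [ 0.8 -1.  -7.8] pos [559.7 -77.3  32.1] w -0.1
```

>>> drive_tool([
  [0.0, 0, 0, -0.001, 0],
  [0.0, 0, 0, -0.002, 0],
  [0.0, 0, 0, -0.002, 0],
  [0.0, 0, 0, -0.002, 0],
  [0.0, 0, 0, -0.002, 0],
])

```text
t: 27.3
tool_pos: [0.5588, -0.0771, 0.0334]
orientation: [-0.0, 0.752, -0.659, 0.0]
ft_force: [3.5, -1.4, 3.6]
width: -0.0
```

```bash
python3 st.py
```

```text
t 27.30 yaw -82.49 j6 2.663 Tz 0.034 T [-0.123 -0.476  0.034] Ftool [ 1.8 -3.3 -3.6] pos [558.8 -77.1  33.4] w -0.0
```

>>> drive_tool([
  [0.0, 0, 0, -0.001, 0],
  [0.0, 0, 0, -0.002, 0],
  [0.0, 0, 0, -0.002, 0],
  [0.0, 0, 0, -0.002, 0],
  [0.0, 0, 0, -0.002, 0],
])

```text
t: 27.8
tool_pos: [0.5584, -0.077, 0.0352]
orientation: [0.0, 0.752, -0.659, -0.0]
ft_force: [1.6, -0.0, 2.9]
width: 0.003
```

```bash
python3 st.py
```

```text
t 27.80 yaw -82.49 j6 2.663 Tz -0.060 T [-0.135 -0.314 -0.06 ] Ftool [ 0.2 -1.5 -2.9] pos [558.4 -77.   35.2] w 0.2
```

>>> drive_tool([
  [0.0, 0, 0, -0.001, 0],
  [0.0, 0, 0, -0.002, 0],
  [0.0, 0, 0, -0.002, 0],
  [0.0, 0, 0, -0.002, 0],
  [0.0, 0, 0, -0.002, 0],
])

```text
t: 28.3
tool_pos: [0.5583, -0.0769, 0.0372]
orientation: [0.0, 0.752, -0.659, -0.0]
ft_force: [0.4, -0.8, 1.4]
width: -0.003
```

```bash
python3 st.py
```

```text
t 28.30 yaw -82.48 j6 2.663 Tz -0.034 T [-0.109 -0.105 -0.034] Ftool [ 0.9 -0.3 -1.4] pos [558.3 -76.9  37.2] w -0.3
```

The force falls from a rigid stop at 32 mm to about 1.4 N at 37 mm, a spring over about 6 mm of travel, so the button was fully down. Retreating.

>>> drive_tool([
  [0.0, 0, 0, -0.005, 0],
  [0.0, 0, 0, -0.02, 0],
  [0.0, 0, 0, -0.05, 0],
  [0.0, 0, 0, -0.08, 0],
  [0.0, 0, 0, -0.11, 0],
])

```text
t: 28.8
tool_pos: [0.5583, -0.0767, 0.1494]
orientation: [0.0, 0.752, -0.659, -0.0]
ft_force: [0.6, -0.9, -0.1]
width: 0.002
```

>>> drive_tool([
  [0.0, 0, 0, -0.02, 0],
  [0.0, 0, 0, -0.03, 0],
  [0.0, 0, 0, -0.03, 0],
  [0.0, 0, 0, -0.03, 0],
  [0.0, 0, 0, -0.03, 0],
])

```text
t: 29.3
tool_pos: [0.5576, -0.0766, 0.1758]
orientation: [0.001, 0.752, -0.659, -0.001]
ft_force: [0.1, 0.4, 0.1]
width: 0.003
```

```bash
python3 st.py
python3 - <<'E'
from h import *
a=eyes.camera("side");cv2.imwrite("pics/s8.png",a[:,:,::-1])
b=cv2.imread("pics/side0.png");A=a[:,:,::-1]
for nm,lo,hi,n,rd in(("blue",(105,120,40),(125,255,255),(293,195),35),("redjar",(0,120,60),(8,255,255),(346,200),25),("cap",(0,120,60),(8,255,255),(383,370),15),("btn",(45,100,40),(85,255,255),(374,216),18)):
    print(nm,[blob(cv2.inRange(cv2.cvtColor(np.ascontiguousarray(i),cv2.COLOR_BGR2HSV),lo,hi),n,rd)[0].round(1) for i in(b,A)])
E
```

```text
t 29.30 yaw -82.49 j6 2.663 Tz 0.013 T [-0.019 -0.035  0.013] Ftool [-0.4 -0.2 -0.1] pos [557.6 -76.6 175.8] w 0.3
blue [array([291.7, 190.8]), array([291.7, 190.8])]
redjar [array([347.2, 201.3]), array([347.7, 201.3])]
cap [array([382.8, 369.1]), array([382.7, 369.1])]
btn [array([373. , 216.6]), array([373. , 216.7])]
```

View pics/s8.png

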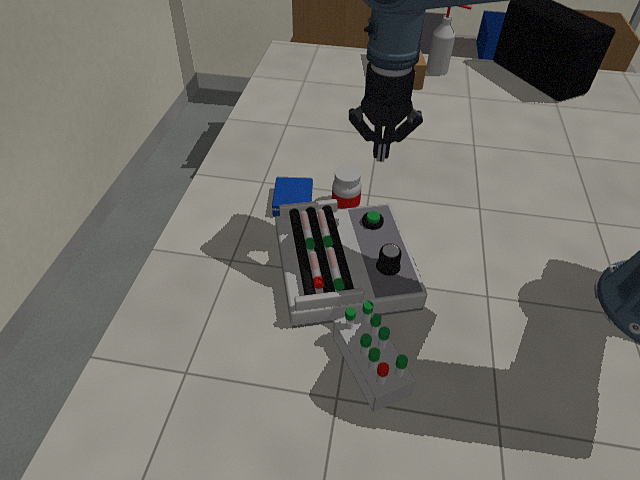

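The arm is clear of everything. The button is back up at (373,217), and the rack, jar and slide box are at the same pixels as before. Handing in.

```bash
python3 -c "
from workcell import r
print(r.hand_in())"
```

```text
the job is handed in; nothing more can be done
None
```

The knob is in the fourth click position from its anticlockwise stop, the start button has been pressed fully down and let go, and the job is handed in at about 29 s.

- **Knob:** I turned it anticlockwise through four clicks about 24° apart, so it had started in the fourth position. At the stop the torque climbed to 0.35 N m, in a single reading, against at most about 0.2 N m for a click. I then turned it clockwise, counting four torque reversals. The torque at release was about 0.03 N m.
- **Button:** The press reached a firm bottom at about 39 N. As I lifted, the force faded over about 5 to 6 mm, which matches the 6 mm travel. The 39 N is close to the 40 N limit, but the contact was at the fingertips, not the gripper's body or the arm.
- **Final check:** The wrist force was about zero. In the side view the button is up again, and the rack, jar and slide box are where they were to within half a pixel.

**What disagreed:** The cameras showed the real fingertips about 37 mm short of the reported tool point. Because of this, my first close was in the air just above the knob. It touched nothing, and I corrected for the offset afterwards. In the clockwise pass, the torque also read up to about 0.1 N m different from the anticlockwise pass at the same angles. I put this down to friction or give in the grip; the count was the same both ways.

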